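# Put the washed kitchen things away

## Robot

A 7-joint arm with a two-finger parallel gripper is mounted at the origin on the work surface. World frame = base frame: x ahead of the robot, y to its left, z up, the work surface at z = 0. Lengths are in m, angles in degrees, forces in N, time in s.
With the tool pointing down it reaches from about 0.425 to 0.95 m from the base axis. Payload 4.7 kg.
Tool frame: the origin (TCP) lies at the very end of the fingers, on their centre line; the grasp point (between the pads) lies 19 mm behind it; z points along the fingers, y is the direction in which the jaws open and shut (so a half turn about z gives the same grasp; the last joint's range is limited). The gripper opens to 87 mm and grips with 3 to 60 N. Pads are 19 mm wide; open, the fingers measure 117 mm over their backs; the gripper's body (75 mm by 190 mm) begins 51 mm behind the grasp point.
Start: joints at [72.256, 26.849, -2.785, 87.806, 1.381, 65.374, -4.715], TCP at [0.187, -0.649, 0.223] pointing down, gripper open.
Joint ranges: [-148.3, 148.3], [-19.14, 114.17], [-79.39, 73.82], [5.75, 140.21], [-59.74, 239.74], [12.07, 113.84], [-152.46, 152.46]. Speed limits (degrees/s): [147.25, 147.25, 180, 180, 180, 180, 180].

## Interface

Orientations are given as [roll, pitch, yaw] about the fixed x, y, z axes, in that order (R = Rz(yaw) Ry(pitch) Rx(roll)).
In Python, from cell import r, read_camera, camera_info, order gives the robot as it stands.
- The arm moves only by the tool servo_tool, never from a script. Its argument "series" is a list that holds one entry, the list of rows, each a list of 5 numbers: the finger opening in mm, from 0 to 87, then the shift along the world's x, y, z in mm, then the turn about the world's z in degrees. In form: [[[gripper, x, y, z, yaw], ...]]. A call has 1 to 8 rows; each row is the pose to reach, as a shift and turn from the pose commanded when the call began; what a row does not reach only later rows make up. A row lasts 1/8 s, in which the tool goes at most 62.5 mm and 10.7 degrees, less where a joint would pass 70% of its speed; a pose out of reach is approached as far as the arm can. A call with a gripper value outside its range is refused whole. The fingers move at their own pace and stop on an object; the grip force is fixed at half the most. Time passes only in rows, so rows that repeat a pose let the fingers close. It gives the time, the measured TCP pose, the force and the opening at its end, in the units of the state.
- r.read_state(): the state, without advancing time (a new reading comes with each control period).
- read_camera(name): name is "side" or "top" or "wrist"; returns the picture (384x512x3 uint8, red, green, blue); there is no depth.
- camera_info(name): a dict with "fx", "fy", "cx", "cy" (pixels), "world_from_camera" (4x4, takes a point from camera to world coordinates); the wrist camera has in their place "mount" (4x4, takes a point from camera to tool coordinates, whose origin is the TCP and whose axes are the flange's). Camera axes: x right, y up, looking along -z (the intrinsics and any distortion apply to the point x, -y, -z); pixel columns grow to the right and rows downward; lengths in m; the calibration is good to about 2 mm. The wrist camera is an equidistant fisheye: a pixel r from the principal point sees the ray r / f radians off the axis. A picture is of the moment at which its call begins: read the wrist's pose just before it. camera_info takes no time and is no camera call.
- order.close_job(): hands the job in, once; it reports no verdict.
The state is a dict: "time_s": time; "joint_pos": joint angles; "joint_vel": joint speeds; "tau": joint torques, N m; "tool_pos": TCP position; "tcp_rot": TCP orientation; "ft_force": force on the tool from outside, world axes, zero at the start; "wrist_torque": the same for the moment, N m; "width": finger opening in m.
Only numpy, scipy, OpenCV 4.12 (cv2) and the standard library are available. Lean on these libraries where they do the work, as an engineer would, in place of code of your own. Each camera call takes 0.05 s, during which the arm holds its last target. There are 200 camera calls.

## Task

Put the five washed things on the counter away where each kind belongs: the two steel measuring cups the right way up in the open drawer of the plastic drawer unit, the two loose spice jars standing in the wooden tray beside the two jars that are already there, and the pestle, head down, in its mortar. Keep the two jars that are in the tray standing, and leave everything let go and at rest.

Things in the scene. Friction and masses are not known exactly. Their poses are not given: they have to be found in the camera images.
- cup_small_mid (a point): the smaller steel measuring cup, an open round pan 54 mm across at the rim (4 less at the foot), 36 mm tall; flat handle 14 mm wide, 3 thick, level with the rim, along the cup's +x, its end 94 mm from the cup's axis; stands upright, z up; the point is the pan's centre, 18 mm above its foot; 70 g
- cup_large_mid (a point): the larger steel measuring cup, an open round pan 62 mm across at the rim (4 less at the foot), 42 mm tall; flat handle 14 mm wide, 3 thick, level with the rim, along the cup's +x, its end 98 mm from the cup's axis; stands upright, z up; the point is the pan's centre, 21 mm above its foot; 90 g
- jar_a_mid (a point): loose white ceramic spice jar, wooden lid, 42 mm diameter, 72 mm tall (lid, the top 16 mm, 37 across); upright, z up; the point is its centre, 36 mm above its foot; 0.10 to 0.18 kg; the same as the other jars, starts on the counter
- jar_b_mid (a point): loose white ceramic spice jar, wooden lid, 42 mm diameter, 72 mm tall (lid, the top 16 mm, 37 across); upright, z up; the point is its centre, 36 mm above its foot; 0.10 to 0.18 kg; the same as the other jars, starts on the counter
- jar_c_mid (a point): already put away in the tray, at its -y end: white ceramic spice jar, wooden lid, 42 mm diameter, 72 mm tall (lid, the top 16 mm, 37 across); upright, z up; the point is its centre, 36 mm above its foot; 0.10 to 0.18 kg
- jar_d_mid (a point): already put away in the tray, next to jar_c: white ceramic spice jar, wooden lid, 42 mm diameter, 72 mm tall (lid, the top 16 mm, 37 across); upright, z up; the point is its centre, 36 mm above its foot; 0.10 to 0.18 kg
- pestle_mid (a point): cream ceramic pestle, 125 mm long, 0.1 to 0.17 kg, standing on its thick head, z up along it; head 38 mm thick with a flat foot 28 mm across, handle 23 to 25 mm thick from 50 to 118 mm above the foot; the point is its middle, 62.5 mm above the foot; let go in the mortar it leans against the wall
- mortar: cream ceramic mortar, a heavy open cup 125 mm across the rim and 85 mm tall, 94 mm across the foot, wall 12 mm, its bottom inside 16 mm above the counter and about 58 mm across; origin under its centre at counter height, z up
- tray: low wooden tray, 120 mm (x) by 240 mm (y) outside, walls 8 mm thick and 28 mm tall (the two end walls at +-y 42 mm), floor 8 mm thick; origin under its centre at counter height, z up. Two jars stand on its centre line at about y = -88 and -34 mm; the part from y = 0 to y = +112 mm is free
- drawer_in (a point): open top drawer of a light plastic drawer unit (300 mm wide, 148 tall): point on the drawer's floor, 81 mm above the counter, mid width; z up, +x into the unit, y along its front. Inside it reaches 73 mm to -x (front panel, top 58 above floor), 138 mm to either side in y (walls 48 high), and at least 80 mm uncovered to +x, then on under the unit's top. Slides in x with 4 N friction
Things that resemble listed ones, but are neither listed nor needed, are in the scene too. Leave any pink look-alike of the part that bears pestle_mid alone.

How it is judged (in metres and radians):
At the end, for the whole second after the job is handed in: Both cups right way up (0.5 rad) on the drawer's floor; all four jars upright (0.2 rad) on the tray's floor; pestle head down in the mortar, leaning under 1.1 rad, its middle within 55 mm of the mortar's axis and 30 to 95 mm up; mortar and tray level; all released and at rest (x of cup_small_mid in the frame of drawer_in between -0.06 and 0.12 m and y of cup_small_mid in the frame of drawer_in between -0.12 and 0.12 m and z of cup_small_mid in the frame of drawer_in between 0.005 and 0.05 m and angle between each of cup_small_mid, cup_large_mid's own z axis and vertical below 0.5 rad and linear speed of each of cup_small, cup_large, jar_a, jar_b, jar_c, jar_d, pestle below 0.02 m/s and angular speed of each of cup_small, cup_large, jar_a, jar_b, jar_c, jar_d, pestle below 0.2 rad/s and x of cup_large_mid in the frame of drawer_in between -0.06 and 0.12 m and y of cup_large_mid in the frame of drawer_in between -0.12 and 0.12 m and z of cup_large_mid in the frame of drawer_in between 0.005 and 0.05 m and x of jar_a_mid in the frame of tray between -0.045 and 0.045 m and y of jar_a_mid in the frame of tray between -0.105 and 0.105 m and z of jar_a_mid in the frame of tray between 0.03 and 0.06 m and angle between each of jar_a_mid, jar_b_mid, jar_c_mid, jar_d_mid's own z axis and vertical below 0.2 rad and x of jar_b_mid in the frame of tray between -0.045 and 0.045 m and y of jar_b_mid in the frame of tray between -0.105 and 0.105 m and z of jar_b_mid in the frame of tray between 0.03 and 0.06 m and x of jar_c_mid in the frame of tray between -0.045 and 0.045 m and y of jar_c_mid in the frame of tray between -0.105 and 0.105 m and z of jar_c_mid in the frame of tray between 0.03 and 0.06 m and x of jar_d_mid in the frame of tray between -0.045 and 0.045 m and y of jar_d_mid in the frame of tray between -0.105 and 0.105 m and z of jar_d_mid in the frame of tray between 0.03 and 0.06 m and horizontal distance between pestle_mid and mortar below 0.055 m and z of pestle_mid in the frame of mortar between 0.03 and 0.095 m and angle between pestle_mid's own z axis and vertical below 1.1 rad and angle between each of mortar, tray's own z axis and vertical below 0.1 rad); the robot touches nothing.
It fails at once if a jar that was already in the tray is knocked over (angle between any of jar_c_mid, jar_d_mid's own z axis and vertical above 0.6 rad).
It fails at once if the mortar or the tray is tipped over (angle between any of mortar, tray's own z axis and vertical above 0.5 rad).
It also fails if it takes over 138 s, if anything falls off the work surface, if the arm or the gripper's body presses on something with over 40 N, if the wrist force passes 120 N, or if a joint passes its speed limit or range.

## Working session

There is one attempt and no reset: what is moved stays moved. The work goes in short steps, Python scripts to look and compute and a tool call to move; the robot and the scene stay as the last step left them, time stands still between calls to the robot, and variables do not carry over. Pictures are saved under pics/ and viewed, about 12 in all and at most 16, crops included, and the job is handed in when it is done.

Besides the shell and the picture viewer there is one more tool, called after ">>>" as name(argument=value, ...) on one line, values as JSON. servo_tool: Moves the arm, as the interface text tells. Its arguments: {"type":"object","properties":{"series":{"type":"array","items":{"type":"array","items":{"type":"array","items":{"type":"number"}}}}},"required":["series"]}

```bash
mkdir -p pics; ls; cat > h.py <<'E'
import numpy as np, cv2
from cell import r, read_camera, camera_info, order
def snap(cam,name):
    im=read_camera(cam); cv2.imwrite(f'pics/{name}.png',im[:,:,::-1]); return im
def pix2world(cam,u,v,z):
    c=camera_info(cam); T=np.array(c['world_from_camera'])
    d=T[:3,:3]@np.array([(u-c['cx'])/c['fx'],-(v-c['cy'])/c['fy'],-1]); o=T[:3,3]
    return (o+d*(z-o[2])/d[2])
def w2p(cam,p):
    c=camera_info(cam); T=np.linalg.inv(np.array(c['world_from_camera'])); q=T[:3,:3]@np.array(p)+T[:3,3]
    return c['cx']+c['fx']*q[0]/-q[2], c['cy']-c['fy']*q[1]/-q[2]
E
python3 - <<'E'
from h import *
a=snap('top','top0');b=snap('side','side0')
for n in('top','side','wrist'):
    print(n,camera_info(n))
for n in('top','side'):
    cv2.imwrite(f'pics/{n}0b.png',cv2.resize(cv2.imread(f'pics/{n}0.png'),(800,600),interpolation=cv2.INTER_CUBIC))
s=r.read_state();print(s)
E
```

```text
pics
top {'fx': 388.1004345679999, 'fy': 388.1004345679999, 'cx': 243.5037317946648, 'cy': 196.39102910520634, 'world_from_camera': array([[ 0.02281   ,  0.99792896, -0.06014564,  0.48942643],
       [-0.99958758,  0.02171537, -0.01879109,  0.03883744],
       [-0.01744608,  0.06054946,  0.99801272,  1.39781512],
       [ 0.        ,  0.        ,  0.        ,  1.        ]])}
side {'fx': 447.6513392272268, 'fy': 447.6513392272268, 'cx': 258.2081675749543, 'cy': 185.55822898811573, 'world_from_camera': array([[ 0.93646792,  0.27602169, -0.21642518,  0.22815647],
       [-0.35074114,  0.73179297, -0.58434553, -0.81544783],
       [-0.00291362,  0.62313006,  0.78211281,  1.20392016],
       [ 0.        ,  0.        ,  0.        ,  1.        ]])}
wrist {'fx': 297.3186396354542, 'fy': 297.3186396354542, 'cx': 251.04417135204582, 'cy': 191.624385764479, 'mount': array([[-5.58576043e-05,  9.67605015e-01,  2.52468875e-01,
         6.75906283e-02],
       [ 9.99999998e-01,  6.19386103e-05, -1.61386458e-05,
        -1.24199079e-03],
       [-3.12534058e-05,  2.52468873e-01, -9.67605016e-01,
        -1.62592376e-01],
       [ 0.00000000e+00,  0.00000000e+00,  0.00000000e+00,
         1.00000000e+00]])}
{'time_s': 0.1, 'joint_pos': array([72.25794287, 26.89197001, -2.7840314 , 87.86769067,  1.38264959,
       65.37599966, -4.71446481]), 'joint_vel': array([ 0.01891845, -0.20692832,  0.05042128, -0.09428478, -0.05103675,
        0.02672813,  0.05064428]), 'tau': array([ 1.01335965e-03, -5.09171641e+01, -8.10837932e-02, -2.36831564e+01,
       -6.13940740e-02,  3.44378140e-02,  9.17272428e-05]), 'tool_pos': array([ 0.18687924, -0.64804138,  0.22160679]), 'tcp_rot': array([-1.79898096e+02,  5.40816819e-03,  1.60893954e+01]), 'ft_force': array([-0.03420115,  0.53549648,  0.07792047]), 'wrist_torque': array([ 0.01765094, -0.00246909,  0.01575646]), 'width': 0.08678756928237506}
```

View pics/top0b.png

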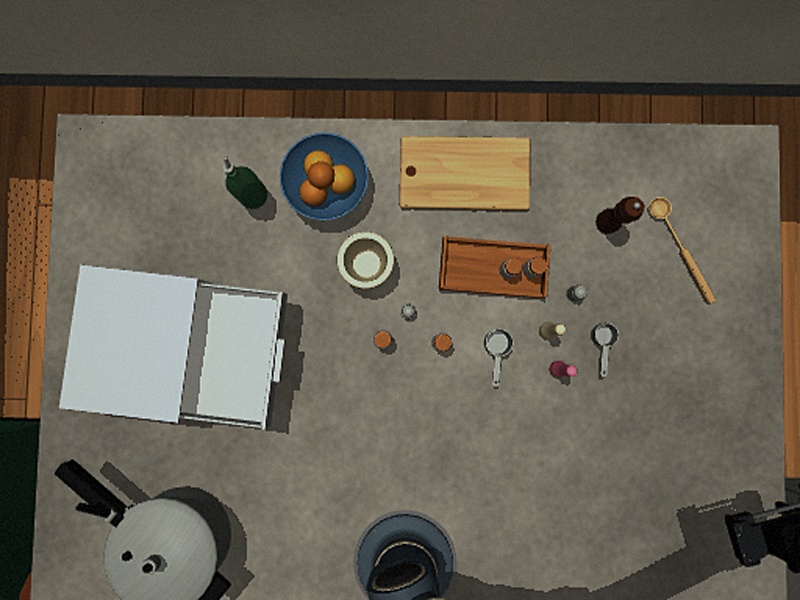

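View pics/side0b.png

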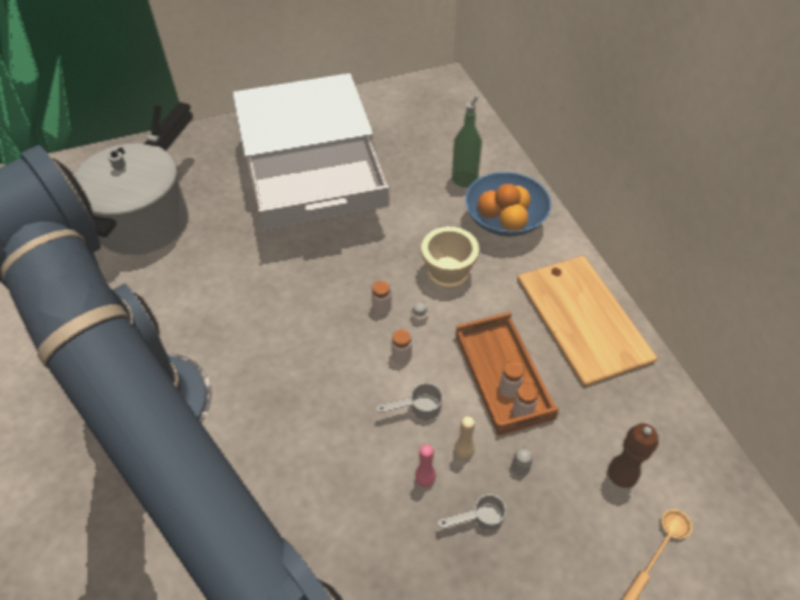

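Top view (800x600 pixels): the loose jars' lids are at (383,340) and (443,343). The cups' rims are at (498,344) and (604,335). The cream pestle is at (555,330), with its pink look-alike at (565,370). The mortar rim is at (366,260), the tray at (495,267), and the drawer at (240,355). The grey shakers at (409,311) and (578,292) have no wooden lid, so they are distractors.

```bash
python3 - <<'E'
from h import *
k=.64
P=lambda cam,n,u,v,z:print(cam,n,np.round(pix2world(cam,u*k,v*k,z)*1000,0))
for n,u,v,z in [('jar1',383,340,.072),('jar2',443,343,.072),('cupL',498,343,.04),('cupLhandle',496,386,.04),('cupS',604,334,.036),('cupSh',603,376,.036),('pestletop',560,329,.125),('pestlehead',546,331,.02),('pinktop',571,371,.125),('mortar',366,260,.085),('jarc',538,265,.072),('jard',513,267,.072),
 ('tray+y+x',444,237,.042),('tray+y-x',441,292,.042),('tray-y+x',550,244,.042),('tray-y-x',547,299,.042),('shk1',409,311,.05),('shk2',578,292,.05),
 ('drFL',285,291,.139),('drFR',265,428,.139),('unitR',182,422,.148),('unitL',197,277,.148),('unitBL',80,265,.148),('unitBR',60,408,.148)]: P('top',n,u,v,z)
for n,u,v,z in [('jar1',381,288,.072),('jar2',401,338,.072),('cupL',427,397,.042),('cupS',490,509,.036),('pestletop',467,420,.125),('mortar',450,246,.085),('jarc',527,394,.072),('jard',513,369,.072),('drFR',261,218,.139),('drFL',388,192,.139)]: P('side',n,u,v,z)
# wrist fov?; 
a=cv2.imread('pics/top0.png');cv2.imwrite('pics/c1.png',cv2.resize(a[140:260,200:410],(800,457),interpolation=cv2.INTER_CUBIC))
E
```

```text
top jar1 [497.  57.  72.]
top jar2 [493. -74.  72.]
top cupL [ 496. -199.   40.]
top cupLhandle [ 401. -196.   40.]
top cupS [ 522. -435.   36.]
top cupSh [ 428. -433.   36.]
top pestletop [ 528. -313.  125.]
top pestlehead [ 526. -311.   20.]
top pinktop [ 441. -336.  125.]
top mortar [670.  97.  85.]
top jarc [ 669. -279.   72.]
top jard [ 663. -225.   72.]
top tray+y+x [732. -75.  42.]
top tray+y-x [607. -70.  42.]
top tray-y+x [ 721. -313.   42.]
top tray-y-x [ 597. -307.   42.]
top shk1 [563.   1.  50.]
top shk2 [ 613. -373.   50.]
top drFL [594. 263. 139.]
top drFR [310. 295. 139.]
top unitR [319. 464. 148.]
top unitL [619. 446. 148.]
top unitBL [639. 693. 148.]
top unitBR [341. 719. 148.]
side jar1 [500.  51.  72.]
side jar2 [495. -81.  72.]
side cupL [ 501. -206.   42.]
side cupS [ 522. -443.   36.]
side pestletop [ 529. -315.  125.]
side mortar [674.  98.  85.]
side jarc [ 669. -281.   72.]
side jard [ 669. -223.   72.]
side drFR [308. 270. 139.]
side drFL [587. 249. 139.]
```

View pics/c1.png

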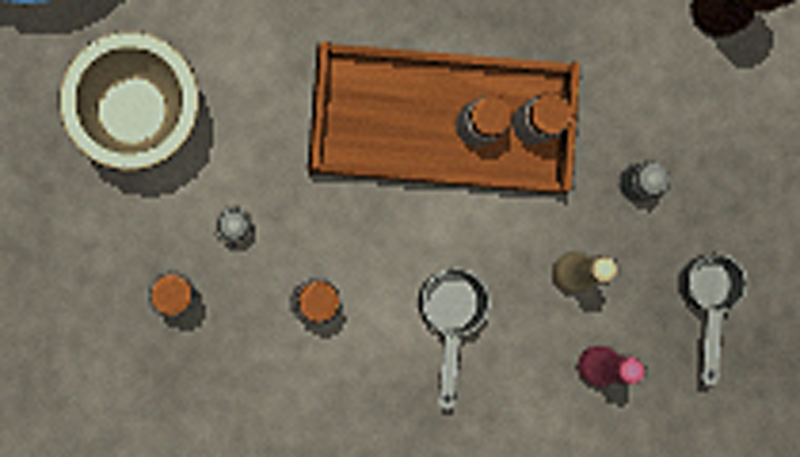

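The enlarged crop matches the descriptions: the large pan is at crop (454,303) and the small pan at (711,283). The cream pestle stands at (600,268) with the pink one at (630,370), and the wooden-lidded jars are at (172,294) and (319,300). I'll do the pestle first, with the jaws along x.

>>> servo_tool(series=[[[60,43,42,0,10],[60,86,84,0,20],[60,129,126,0,30],[60,172,168,0,40],[60,215,210,0,50],[60,258,252,0,60],[60,300,294,0,70],[60,341,335,0,74]]])

```text
time_s: 1.1
tool_pos: [0.529, -0.3121, 0.2223]
tcp_rot: [-180.0, -0.0, 90.2]
ft_force: [0.1, -0.9, -0.0]
width: 0.0601
```

```bash
cat >> h.py <<'E'
from scipy.spatial.transform import Rotation as Ro
def wpose():
    s=r.read_state();c=camera_info('wrist');R=Ro.from_euler('xyz',s['tcp_rot'],degrees=True).as_matrix()
    return R,np.array(s['tool_pos']),np.array(c['mount']),c
def wp2w(P,u,v,z):
    R,t,M,c=P;x=(u-c['cx'])/c['fx'];y=(v-c['cy'])/c['fy'];th=np.hypot(x,y)
    d=np.array([x/th*np.sin(th),-y/th*np.sin(th),-np.cos(th)])
    d=R@(M[:3,:3]@d);o=R@M[:3,3]+t
    return o+d*(z-o[2])/d[2]
E
python3 - <<'E'
from h import *
P=wpose();np.save('P1.npy',np.array([0]));print(P[1],P[0][:,1],r.read_state()['joint_pos'])
a=snap('wrist','w1');cv2.imwrite('pics/w1b.png',cv2.resize(a[:,:,::-1],(800,600)))
E
```

```text
[ 0.52898653 -0.31212611  0.22226801] [ 9.99990745e-01  4.28947226e-03 -3.33306810e-04] [ 46.14545794  23.45805897 -26.27788563  95.42275964  11.32067685
  63.78899392  16.96614699]
```

View pics/w1b.png

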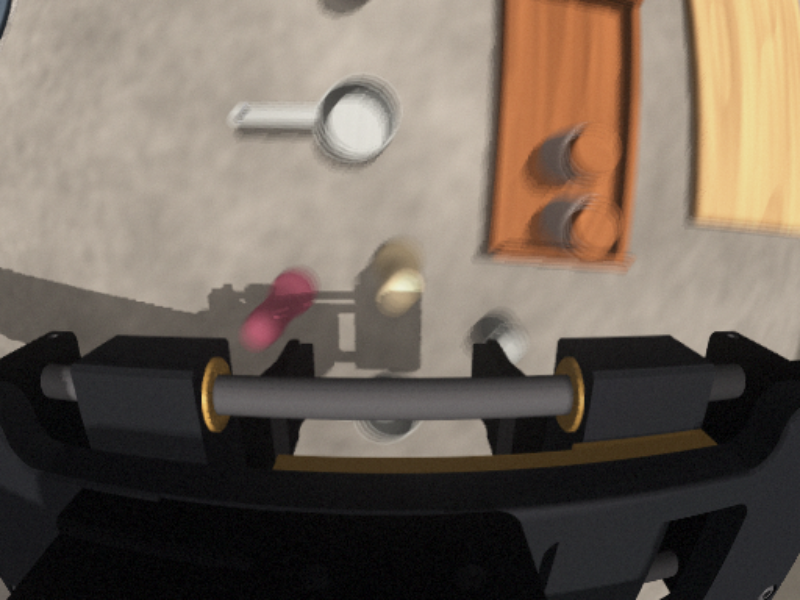

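The wrist view shows the cream pestle's top at (402,288) between the fingers and the pink one's at (262,330). The large cup's rim is at (357,119) and its handle end at (236,117).

```bash
python3 - <<'E'
from h import *
P=wpose();k=.64;print(P[1])
for n,u,v,z in [('pestle',402,290,.125),('head',397,258,.02),('cupL',357,119,.042),('cupLbase',356,122,.0),('hend',236,117,.042),('jarc',594,225,.08),('jard',592,152,.08)]:print(n,np.round(wp2w(P,u*k,v*k,z)*1000))
E
```

```text
[ 0.5355717  -0.30281854  0.22266819]
pestle [ 540. -295.  125.]
head [ 539. -293.   20.]
cupL [ 507. -186.   42.]
cupLbase [ 504. -183.    0.]
hend [ 415. -181.   42.]
jarc [ 676. -256.   80.]
jard [ 672. -204.   80.]
```

The picture was taken while the arm was still settling, so I'll hold still and remeasure.

>>> servo_tool(series=[[[60,0,0,0,0],[60,0,0,0,0],[60,0,0,0,0],[60,0,0,0,0]]])

```text
time_s: 1.65
tool_pos: [0.5273, -0.3147, 0.2225]
tcp_rot: [-180.0, 0.0, 90.0]
ft_force: [-0.1, -0.4, 0.6]
width: 0.0597
```

```bash
python3 - <<'E'
from h import *
P=wpose();print(P[1]);np.savez('w2.npz',R=P[0],t=P[1])
a=snap('wrist','w2');cv2.imwrite('pics/w2b.png',cv2.resize(a[:,:,::-1],(800,600)));print(wpose()[1])
E
```

```text
[ 0.52728663 -0.31472981  0.22253182]
[ 0.52748493 -0.31443258  0.22260045]
```

View pics/w2b.png

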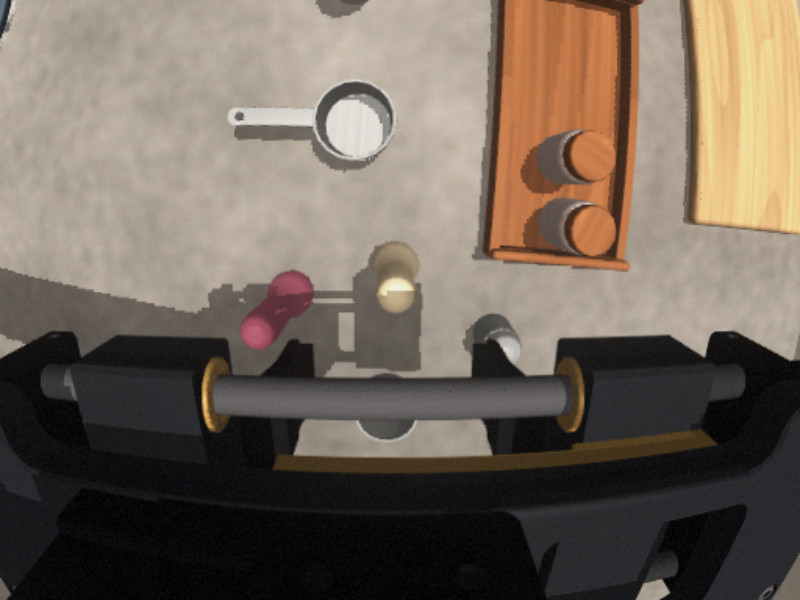

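The picture is sharp now. The pestle's top is at (396,294), the large cup's rim at (355,119), the handle end at (236,117), jar lids d and c at (590,156) and (587,230), and the tray's -y end wall at (488,257) to (628,268).

```bash
python3 - <<'E'
from h import *
D=np.load('w2.npz');P=(D['R'],D['t'])+wpose()[2:];k=.64
for n,u,v,z in [('pestle',396,294,.125),('cupL',355,119,.042),('hend',236,117,.042),('jarc',587,230,.08),('jard',590,156,.08),('end wall-',489,250,.042),('end+',629,263,.042)]:print(n,np.round(wp2w(P,u*k,v*k,z)*1000))
E
```

```text
pestle [ 528. -310.  125.]
cupL [ 499. -199.   42.]
hend [ 408. -192.   42.]
jarc [ 662. -275.   80.]
jard [ 662. -223.   80.]
end wall- [ 599. -296.   42.]
end+ [ 720. -304.   42.]
```

>>> servo_tool(series=[[[60,0,2,-50,0],[60,0,2,-100,0],[60,0,2,-140,0],[60,0,2,-148,0],[60,0,2,-148,0],[60,0,2,-148,0],[0,0,2,-148,0],[0,0,2,-148,0]]])

```text
time_s: 2.7
tool_pos: [0.5285, -0.3118, 0.0755]
tcp_rot: [179.9, 0.0, 90.1]
ft_force: [0.5, 0.3, -0.7]
width: 0.0472
```

>>> servo_tool(series=[[[0,0,0,0,0],[0,0,0,0,0],[0,0,0,0,0],[0,0,0,10,0],[0,0,0,50,0],[0,0,0,100,0],[0,0,0,120,0],[0,0,0,120,0]]])

```text
time_s: 3.7
tool_pos: [0.5291, -0.3119, 0.1968]
tcp_rot: [179.8, 0.1, 90.1]
ft_force: [-0.5, 1.3, -1.6]
width: 0.0232
```

>>> servo_tool(series=[[[0,10,30,0,0],[0,28,80,0,0],[0,49,138,0,0],[0,70,198,0,0],[0,91,258,0,0],[0,112,318,0,0],[0,131,372,0,0],[0,144,409,0,0]]])

```text
time_s: 4.7
tool_pos: [0.6713, 0.1013, 0.1926]
tcp_rot: [-179.8, -0.1, 90.3]
ft_force: [-0.0, -1.1, -0.9]
width: 0.0236
```

>>> servo_tool(series=[[[0,0,0,0,0],[0,0,0,0,0],[0,0,0,0,0],[0,0,0,0,0]]])

```text
time_s: 5.2
tool_pos: [0.672, 0.0957, 0.1944]
tcp_rot: [-180.0, 0.0, 90.0]
ft_force: [-0.4, -0.2, -1.9]
width: 0.0231
```

```bash
python3 - <<'E'
from h import *
P=wpose();print(P[1]);np.savez('w3.npz',R=P[0],t=P[1])
a=snap('wrist','w3');cv2.imwrite('pics/w3b.png',cv2.resize(a[:,:,::-1],(800,600)))
E
```

```text
[0.67203713 0.095693   0.19443972]
```

View pics/w3b.png

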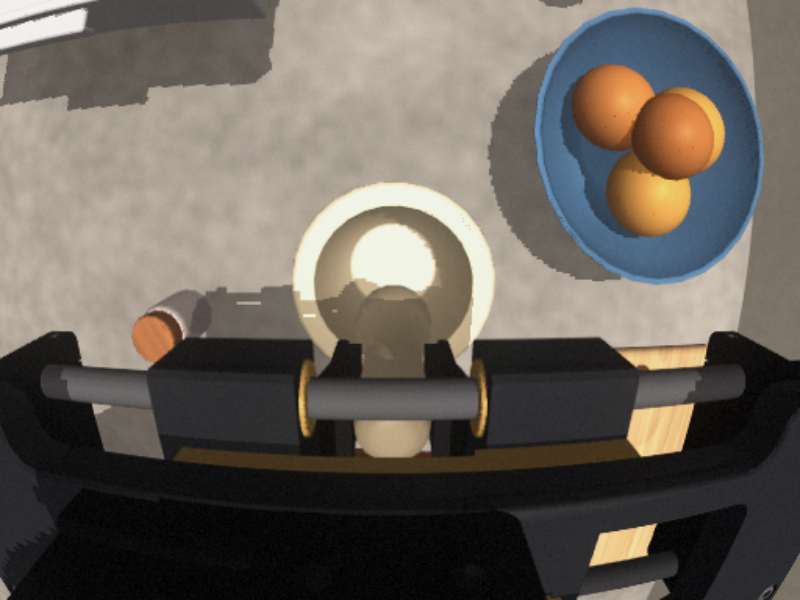

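The pestle hangs straight, and the mortar rim is seen with its left edge at (292,280), right edge at (494,280) and far edge at (393,182). I'll compute the centre from those.

```bash
python3 - <<'E'
from h import *
D=np.load('w3.npz');P=(D['R'],D['t'])+wpose()[2:];k=.64
for n,u,v,z in [('L',292,280,.085),('R',494,280,.085),('far',393,182,.085),('flo far',393,224,.016),('flo L',349,265,.016),('flo R',436,265,.016),('jar1',157,338,.072)]:print(n,np.round(wp2w(P,u*k,v*k,z)*1000))
E
```

```text
L [610. 106.  85.]
R [732. 106.  85.]
far [671. 165.  85.]
flo far [671. 133.  16.]
flo L [638. 103.  16.]
flo R [703. 103.  16.]
jar1 [503.  62.  72.]
```

>>> servo_tool(series=[[[0,-1,6,-30,0],[0,-1,6,-70,0],[0,-1,6,-95,0],[0,-1,6,-101,0],[0,-1,6,-101,0],[0,-1,6,-101,0],[0,-1,6,-101,0],[50,-1,6,-101,0]]])

```text
time_s: 6.25
tool_pos: [0.6716, 0.1036, 0.0945]
tcp_rot: [179.9, -0.0, 90.1]
ft_force: [-0.1, 0.3, -0.0]
width: 0.0276
```

>>> servo_tool(series=[[[60,0,0,0,0],[60,0,0,0,0],[60,0,0,0,0],[60,0,0,20,0],[60,0,0,70,0],[70,0,0,120,0],[70,0,0,120,0],[70,0,0,120,0]]])

```text
time_s: 7.25
tool_pos: [0.6709, 0.1033, 0.2143]
tcp_rot: [180.0, 0.0, 90.1]
ft_force: [0.1, -0.2, -0.3]
width: 0.0695
```

>>> servo_tool(series=[[[70,-50,-14,-10,0],[70,-105,-29,-20,0],[70,-150,-41,-40,0],[70,-172,-47,-80,0],[70,-172,-47,-110,0],[70,-172,-47,-110,0],[70,-172,-47,-110,0],[70,-172,-47,-110,0]]])

```text
time_s: 8.25
tool_pos: [0.5002, 0.0568, 0.1046]
tcp_rot: [179.9, -0.0, 90.1]
ft_force: [-1.1, 0.6, -0.7]
width: 0.0694
```

>>> servo_tool(series=[[[70,0,0,-40,0],[70,0,0,-75,0],[70,0,0,-79,0],[70,0,0,-79,0],[0,0,0,-79,0],[0,0,0,-79,0],[0,0,0,-79,0],[0,0,0,-79,0]]])

```text
time_s: 9.25
tool_pos: [0.4993, 0.0564, 0.0249]
tcp_rot: [180.0, 0.0, 90.1]
ft_force: [0.5, -0.0, 2.7]
width: 0.041
```

>>> servo_tool(series=[[[0,0,0,0,0],[0,0,0,0,0],[0,0,0,10,0],[0,0,0,50,0],[0,0,0,100,0],[0,0,0,120,0],[0,0,0,120,0]]])

```text
time_s: 10.12
tool_pos: [0.5, 0.0566, 0.1461]
tcp_rot: [179.8, -0.0, 90.1]
ft_force: [-0.2, 0.6, -2.0]
width: 0.0413
```

>>> servo_tool(series=[[[0,20,-20,0,0],[0,60,-60,0,0],[0,103,-103,0,0],[0,145,-145,0,0],[0,169,-169,0,0],[0,169,-169,0,0],[0,169,-169,0,0],[0,169,-169,0,0]]])

```text
time_s: 11.12
tool_pos: [0.6671, -0.1108, 0.1441]
tcp_rot: [-179.9, -0.0, 90.2]
ft_force: [0.3, 0.2, -0.8]
width: 0.0414
```

```bash
python3 - <<'E'
from h import *
P=wpose();print(P[1])
a=snap('wrist','w4');b=snap('top','t4')
c=np.hstack([cv2.resize(a,(400,300)),cv2.resize(b[100:300,180:440],(400,308))[:300]])
cv2.imwrite('pics/m4.png',cv2.resize(c[:,:,::-1],(800,300)))
E
```

```text
[ 0.66713218 -0.11084428  0.14406162]
```

View pics/m4.png

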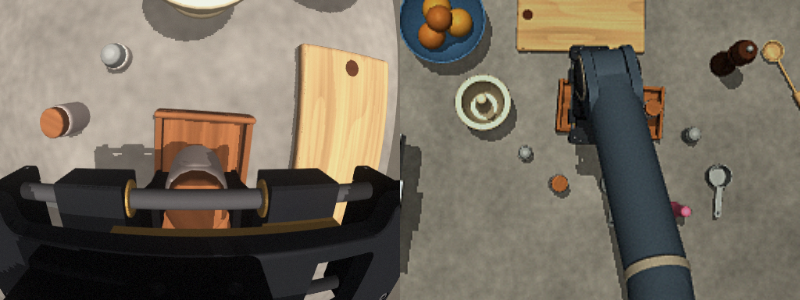

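The pestle stands in the mortar, and the jar hangs over the free end of the tray. I'll check the tray's end wall corners: (155,112) and (255,117) in the left half.

```bash
python3 - <<'E'
from h import *
P=wpose();k=1.28
for u,v,z in [(155,111,.042),(255,116,.042)]:print(np.round(wp2w(P,u*k,v*k,z)*1000))
for u,v in [(444,237),(550,244),(441,290),(546,298)]: print(np.round(pix2world('top',u*.64,v*.64,.042)*1000))
for p in [(.6,-.07,.042),(.72,-.07,.042)]: print(w2p('side',p))
E
```

```text
[619. -65.  42.]
[735. -70.  42.]
[732. -75.  42.]
[ 721. -313.   42.]
[612. -70.  42.]
[ 599. -305.   42.]
(np.float64(286.53007229847896), np.float64(209.397208674549))
(np.float64(320.6973021964889), np.float64(198.75031711197505))
```

>>> servo_tool(series=[[[0,3,0,-40,0],[0,3,0,-80,0],[0,3,0,-105,0],[0,3,0,-110,0],[0,3,0,-110,0],[0,3,0,-110,0],[0,3,0,-110,0],[54,3,0,-110,0]]])

```text
time_s: 12.22
tool_pos: [0.6716, -0.1127, 0.0354]
tcp_rot: [179.9, 0.0, 90.1]
ft_force: [0.1, 0.3, 0.4]
width: 0.0457
```

>>> servo_tool(series=[[[54,0,0,0,0],[54,0,0,0,0],[54,0,0,0,0],[54,0,0,20,0],[54,0,0,70,0],[70,0,0,120,0],[70,0,0,120,0]]])

```text
time_s: 13.1
tool_pos: [0.6747, -0.1122, 0.1615]
tcp_rot: [179.3, 0.1, 90.1]
ft_force: [0.4, 0.3, 0.0]
width: 0.0657
```

>>> servo_tool(series=[[[70,-40,8,0,0],[70,-95,19,0,0],[70,-145,29,0,0],[70,-177,35,-20,0],[70,-177,35,-50,0],[70,-177,35,-50,0],[70,-177,35,-50,0],[70,-177,35,-50,0]]])

```text
time_s: 14.1
tool_pos: [0.4953, -0.0776, 0.1056]
tcp_rot: [179.9, 0.0, 90.1]
ft_force: [-0.2, 0.6, -0.2]
width: 0.0697
```

>>> servo_tool(series=[[[70,0,0,-40,0],[70,0,0,-75,0],[70,0,0,-80,0],[70,0,0,-80,0],[0,0,0,-80,0],[0,0,0,-80,0],[0,0,0,-80,0],[0,0,0,-80,0]]])

```text
time_s: 15.1
tool_pos: [0.4946, -0.0777, 0.025]
tcp_rot: [179.9, 0.0, 90.1]
ft_force: [-0.2, -0.1, 2.7]
width: 0.0409
```

>>> servo_tool(series=[[[0,0,0,0,0],[0,0,0,0,0],[0,0,0,10,0],[0,0,0,50,0],[0,0,0,100,0],[0,0,0,120,0],[0,0,0,120,0]]])

```text
time_s: 15.98
tool_pos: [0.4948, -0.0777, 0.146]
tcp_rot: [179.8, 0.0, 90.1]
ft_force: [-0.3, 1.0, -1.5]
width: 0.0412
```

>>> servo_tool(series=[[[0,30,-15,0,0],[0,80,-41,0,0],[0,130,-67,0,0],[0,174,-90,0,0],[0,174,-90,0,0],[0,174,-90,0,0],[0,174,-90,-10,0],[0,174,-90,-10,0]]])

```text
time_s: 16.98
tool_pos: [0.6664, -0.167, 0.1334]
tcp_rot: [-179.8, -0.0, 90.1]
ft_force: [-0.2, 0.2, -0.9]
width: 0.0415
```

>>> servo_tool(series=[[[0,0,0,-35,0],[0,0,0,-70,0],[0,0,0,-95,0],[0,0,0,-100,0],[0,0,0,-100,0],[0,0,0,-100,0],[0,0,0,-100,0],[54,0,0,-100,0]]])

```text
time_s: 17.98
tool_pos: [0.6685, -0.1676, 0.0353]
tcp_rot: [179.9, 0.0, 90.1]
ft_force: [-1.0, -0.3, -0.8]
width: 0.0459
```

>>> servo_tool(series=[[[54,0,0,0,0],[54,0,0,0,0],[54,0,0,0,0],[54,0,0,20,0],[54,0,0,70,0],[80,0,0,120,0],[80,0,0,120,0]]])

```text
time_s: 18.85
tool_pos: [0.6717, -0.1675, 0.1616]
tcp_rot: [179.3, 0.1, 90.1]
ft_force: [-0.3, 0.3, 0.3]
width: 0.0663
```

>>> servo_tool(series=[[[80,-30,-6,0,-10],[80,-70,-14,0,-20],[80,-110,-22,0,-30],[80,-150,-30,0,-40],[80,-169,-34,0,-50],[80,-169,-34,0,-60],[80,-169,-34,0,-70],[80,-169,-34,0,-80]]])

```text
time_s: 19.85
tool_pos: [0.4988, -0.2014, 0.1548]
tcp_rot: [-180.0, 0.0, 9.8]
ft_force: [0.9, -0.3, 0.0]
width: 0.0798
```

>>> servo_tool(series=[[[80,0,0,0,-10],[80,0,0,0,-10],[80,0,0,0,-10],[80,0,0,0,-10]]])

```text
time_s: 20.35
tool_pos: [0.499, -0.2015, 0.1546]
tcp_rot: [-180.0, -0.0, 0.2]
ft_force: [-0.2, 0.7, 0.3]
width: 0.0801
```

```bash
python3 - <<'E'
from h import *
P=wpose();print(P[1],r.read_state()['joint_pos'])
np.savez('w5.npz',R=P[0],t=P[1])
a=snap('wrist','w5');b=snap('side','s5')
c=np.hstack([cv2.resize(a,(400,300)),cv2.resize(b[80:380,130:],(382,300))])
cv2.imwrite('pics/m5.png',c[:,:,::-1])
E
```

```text
[ 0.49904781 -0.20152908  0.15458834] [ 26.07496979  18.82697467 -10.55310604 110.2683629    4.33898021
  51.282514   -76.47640048]
```

View pics/m5.png

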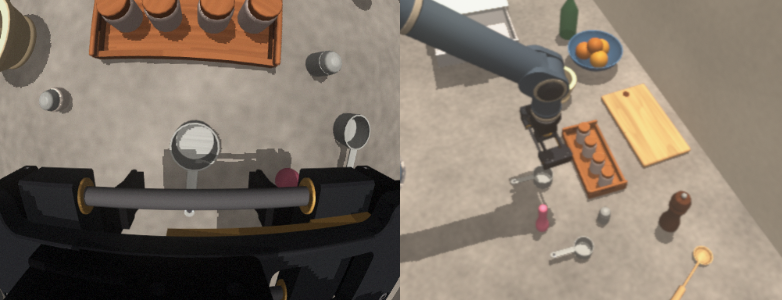

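All four jars stand in the tray. In the left half, the large cup's rim is centred at (195,145) and the small one's at (351,131).

```bash
python3 - <<'E'
from h import *
D=np.load('w5.npz');P=(D['R'],D['t'])+wpose()[2:];k=1.28
for n,u,v,z in [('L',195,145,.042),('Llo',170.5,145,.042),('Lhi',220,145,.042),('Lfar',195,121,.042),('Lh',189,213,.042),('S',351,131,.036)]:print(n,np.round(wp2w(P,u*k,v*k,z)*1000))
E
```

```text
L [ 500. -199.   42.]
Llo [ 500. -169.   42.]
Lhi [ 501. -230.   42.]
Lfar [ 530. -199.   42.]
Lh [ 406. -191.   42.]
S [ 522. -424.   36.]
```

>>> servo_tool(series=[[[80,1,1,-50,-4],[80,1,1,-100,-4],[80,1,1,-140,-4],[80,1,1,-145,-4],[80,1,1,-145,-4],[0,1,1,-145,-4],[0,1,1,-145,-4],[0,1,1,-145,-4]]])

```text
time_s: 21.45
tool_pos: [0.5008, -0.2008, 0.0108]
tcp_rot: [180.0, -0.1, -3.9]
ft_force: [-0.2, 0.6, 5.3]
width: 0.061
```

>>> servo_tool(series=[[[0,0,0,0,0],[0,0,0,0,0],[0,0,0,0,0],[0,0,0,10,0],[0,0,0,60,0],[0,0,0,120,0],[0,0,0,175,0],[0,0,0,190,0]]])

```text
time_s: 22.45
tool_pos: [0.5019, -0.2011, 0.2039]
tcp_rot: [179.9, -0.4, -3.9]
ft_force: [0.0, -0.2, -1.2]
width: 0.061
```

>>> servo_tool(series=[[[0,0,0,0,0],[0,0,0,0,0]]])

```text
time_s: 22.7
tool_pos: [0.4987, -0.2002, 0.1976]
tcp_rot: [-179.9, 0.2, -3.9]
ft_force: [0.6, 0.3, -1.9]
width: 0.0607
```

Cup held (61 mm). Next, a closer look at the drawer before crossing to it.

```bash
python3 - <<'E'
from h import *
b=snap('top','t6');s=snap('side','s6')
c=np.hstack([cv2.resize(b[160:290,95:205],(480,567)),cv2.resize(s[40:160,140:260],(320,320))[:567] if 0 else np.vstack([cv2.resize(s[40:160,140:260],(320,320)),np.zeros((247,320,3),np.uint8)])])
cv2.imwrite('pics/m6.png',c[:,:,::-1])
E
```

```text
(no output)
```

View pics/m6.png

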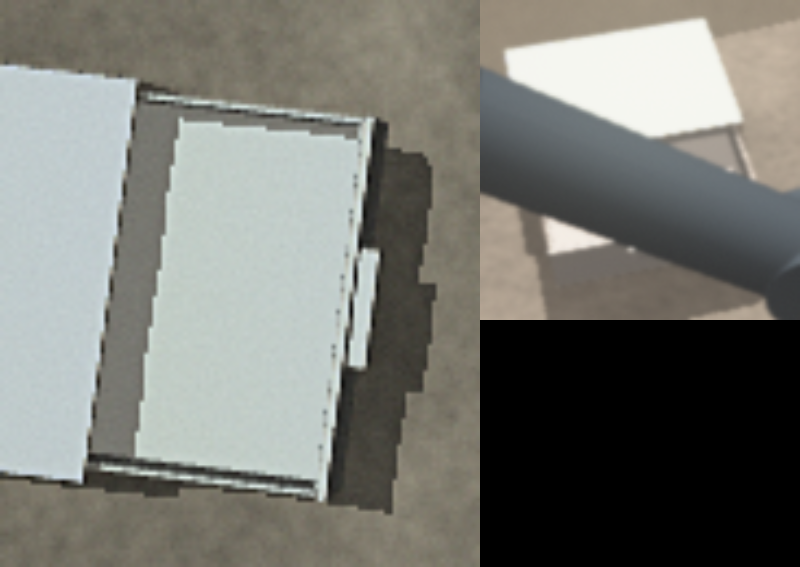

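In the top crop, the drawer's front panel runs from (374,118) to (326,500) with its inner edge at (360,125) to (318,488). The unit's front edge runs from (136,82) to (84,482).

```bash
python3 - <<'E'
from h import *
for n,u,v,z in [('outL',374,118,.139),('outR',326,500,.139),('inL',360,125,.139),('inR',318,488,.139),('unitL',136,82,.148),('unitR',84,482,.148)]:print(n,np.round(pix2world('top',95+u/4.364,160+v/4.364,z)*1000))
print(r.read_state()['tool_pos'])
E
```

```text
outL [591. 268. 139.]
outR [308. 295. 139.]
inL [586. 279. 139.]
inR [316. 301. 139.]
unitL [614. 445. 148.]
unitR [318. 472. 148.]
[ 0.49889471 -0.20021474  0.19752054]
```

>>> servo_tool(series=[[[0,0,25,0,0],[0,6,75,0,0],[0,11,130,0,0],[0,16,190,0,0],[0,20,250,0,0],[0,25,310,0,0],[0,30,370,0,0],[0,35,430,0,0]]])

```text
time_s: 23.8
tool_pos: [0.5346, 0.2309, 0.1981]
tcp_rot: [179.9, 0.1, -3.9]
ft_force: [0.8, 0.3, -0.6]
width: 0.0607
```

>>> servo_tool(series=[[[0,5,55,0,0],[0,8,95,0,0],[0,9,117,0,0],[0,9,117,0,0],[0,9,117,0,0],[0,9,117,0,0],[0,9,117,-20,0],[0,9,117,-20,0]]])

```text
time_s: 24.8
tool_pos: [0.543, 0.3446, 0.177]
tcp_rot: [179.8, 0.2, -4.0]
ft_force: [0.0, -0.7, -1.7]
width: 0.0611
```

```bash
python3 - <<'E'
from h import *
P=wpose();print(P[1],r.read_state()['joint_pos'])
s=snap('side','s7');a=snap('wrist','w7')
c=np.hstack([cv2.resize(s[30:180,130:280],(400,400)),cv2.resize(a,(400,400))])
cv2.imwrite('pics/m7.png',c[:,:,::-1])
E
```

```text
[0.54297796 0.34459614 0.1769782 ] [ -20.46460768   28.00917621  -22.0164833    94.15156604   11.67891141
   60.40919463 -139.9464716 ]
```

View pics/m7.png

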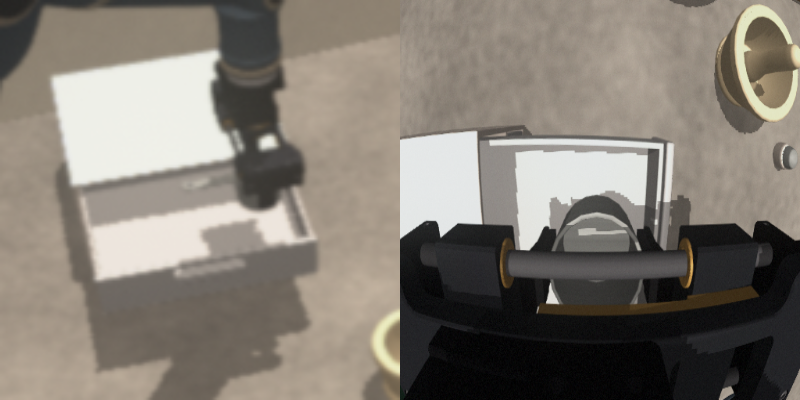

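The gripper is over the right part of the drawer, clear of the front panel (wrist picture, x≈660) and of the unit's edge (x≈480). Lowering and releasing.

>>> servo_tool(series=[[[0,0,0,-30,0],[0,0,0,-60,0],[0,0,0,-80,0],[0,0,0,-87,0],[0,0,0,-87,0],[0,0,0,-87,0],[0,0,0,-87,0],[72,0,0,-87,0]]])

```text
time_s: 25.9
tool_pos: [0.5443, 0.3466, 0.093]
tcp_rot: [-180.0, -0.0, -3.9]
ft_force: [0.8, 0.2, 0.7]
width: 0.065
```

>>> servo_tool(series=[[[72,0,0,0,0],[72,0,0,0,0],[72,0,0,0,0],[72,0,0,15,0],[72,0,0,60,0],[72,0,0,110,0],[72,0,0,130,0]]])

```text
time_s: 26.78
tool_pos: [0.5454, 0.3478, 0.2276]
tcp_rot: [-179.7, -0.3, -3.9]
ft_force: [0.1, -0.7, -0.1]
width: 0.0721
```

>>> servo_tool(series=[[[80,0,-25,0,8],[80,-2,-75,0,18],[80,-4,-125,0,28],[80,-6,-175,0,38],[80,-8,-225,0,48],[80,-9,-275,0,58],[80,-10,-325,0,68],[80,-11,-375,0,78]]])

```text
time_s: 27.78
tool_pos: [0.5333, -0.0301, 0.2239]
tcp_rot: [179.9, -0.0, 74.4]
ft_force: [0.4, -0.1, 0.9]
width: 0.0802
```

>>> servo_tool(series=[[[80,-1,-45,0,10],[80,-2,-90,0,20],[80,-4,-135,0,30],[80,-5,-180,0,40],[80,-6,-225,0,50],[80,-8,-270,0,60],[80,-9,-315,0,70],[80,-10,-345,0,80]]])

```text
time_s: 28.78
tool_pos: [0.5225, -0.3765, 0.2236]
tcp_rot: [-179.9, 0.1, 154.3]
ft_force: [-0.5, 0.1, -0.0]
width: 0.0801
```

>>> servo_tool(series=[[[80,-1,-30,-20,10],[80,-1,-63,-40,20],[80,-1,-63,-60,26],[80,-1,-63,-70,26],[80,-1,-63,-70,26],[80,-1,-63,-70,26],[80,-1,-63,-70,26]]])

```text
time_s: 29.65
tool_pos: [0.5228, -0.4364, 0.1538]
tcp_rot: [-179.9, 0.1, -179.9]
ft_force: [-0.3, 0.4, -0.3]
width: 0.0801
```

```bash
python3 - <<'E'
from h import *
P=wpose();print(P[1],P[0][:,1],r.read_state()['joint_pos'])
np.savez('w8.npz',R=P[0],t=P[1])
a=snap('wrist','w8');s=snap('side','s8')
c=np.hstack([cv2.resize(a,(400,300)),cv2.resize(s[40:180,130:316],(400,300))])
cv2.imwrite('pics/m8.png',c[:,:,::-1])
E
```

```text
[ 0.52277547 -0.43643261  0.15384073] [-0.00176598  0.99999758 -0.00131347] [ 64.16971258  37.41040786 -42.96670133  89.29171783  27.43398893
  64.14788466 105.0648767 ]
```

View pics/m8.png

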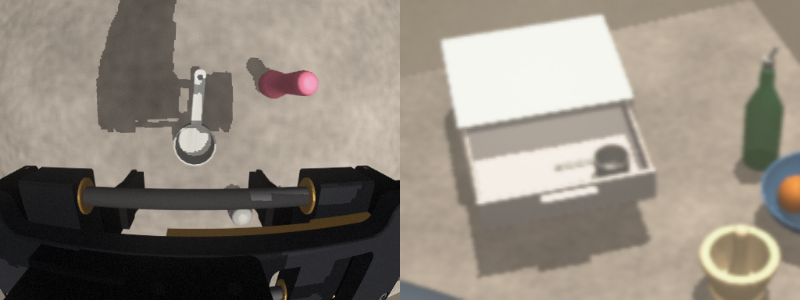

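The large cup sits upright in the drawer (right half, (612,160)). The small cup's rim is at wrist (194,145) with its handle end at (201,75).

```bash
python3 - <<'E'
from h import *
D=np.load('w8.npz');P=(D['R'],D['t'])+wpose()[2:];k=1.28
for n,u,v,z in [('S',194,144,.036),('lo',173,144,.036),('hi',215,144,.036),('h',201,74,.036)]:print(n,np.round(wp2w(P,u*k,v*k,z)*1000))
E
```

```text
S [ 519. -438.   36.]
lo [ 519. -465.   36.]
hi [ 519. -412.   36.]
h [ 433. -430.   36.]
```

>>> servo_tool(series=[[[80,-2,-2,-50,-5],[80,-2,-2,-100,-5],[80,-2,-2,-138,-5],[80,-2,-2,-143,-5],[80,-2,-2,-143,-5],[0,-2,-2,-143,-5],[0,-2,-2,-143,-5],[0,-2,-2,-143,-5]]])

```text
time_s: 30.75
tool_pos: [0.5204, -0.4389, 0.0105]
tcp_rot: [-180.0, 0.1, 175.1]
ft_force: [-0.1, -0.5, 0.5]
width: 0.0574
```

>>> servo_tool(series=[[[0,0,0,0,0],[0,0,0,0,0],[0,0,0,0,0],[0,0,0,10,0],[0,0,0,60,0],[0,0,0,120,0],[0,0,0,175,0],[0,0,0,190,0]]])

```text
time_s: 31.75
tool_pos: [0.5221, -0.439, 0.2043]
tcp_rot: [-179.8, 0.4, 175.1]
ft_force: [0.2, 0.4, -1.5]
width: 0.0527
```

>>> servo_tool(series=[[[0,0,20,0,0],[0,0,65,0,0],[0,0,120,0,0],[0,0,178,0,0],[0,0,236,0,0],[0,0,294,0,0],[0,0,352,0,0],[0,0,410,0,0]]])

```text
time_s: 32.75
tool_pos: [0.5172, -0.026, 0.1972]
tcp_rot: [180.0, -0.3, 175.1]
ft_force: [1.1, -1.6, 0.2]
width: 0.0531
```

>>> servo_tool(series=[[[0,0,58,0,0],[0,-5,116,0,0],[0,-12,172,0,0],[0,-25,228,0,0],[0,-42,282,0,0],[0,-60,335,0,0],[0,-78,380,0,0],[0,-90,410,0,0]]])

```text
time_s: 33.75
tool_pos: [0.4258, 0.383, 0.1971]
tcp_rot: [-179.9, -0.2, 175.4]
ft_force: [-0.4, -0.4, -0.2]
width: 0.0528
```

>>> servo_tool(series=[[[0,-3,10,0,0],[0,-3,10,0,0],[0,-3,10,0,0],[0,-3,10,-20,0],[0,-3,10,-20,0],[0,-3,10,-20,0]]])

```text
time_s: 34.5
tool_pos: [0.4272, 0.391, 0.1792]
tcp_rot: [-180.0, -0.0, 175.1]
ft_force: [0.6, 0.7, -0.3]
width: 0.053
```

```bash
python3 - <<'E'
from h import *
P=wpose();print(P[1],r.read_state()['joint_pos'])
s=snap('side','s9');a=snap('wrist','w9')
c=np.hstack([cv2.resize(s[30:180,130:280],(400,400)),cv2.resize(a,(400,400))])
cv2.imwrite('pics/m9.png',c[:,:,::-1])
E
```

```text
[0.42724623 0.39095957 0.17919425] [ -8.71796     29.11896239 -51.58135359 101.87003582  25.65497098
  61.63139781  15.69758727]
```

View pics/m9.png

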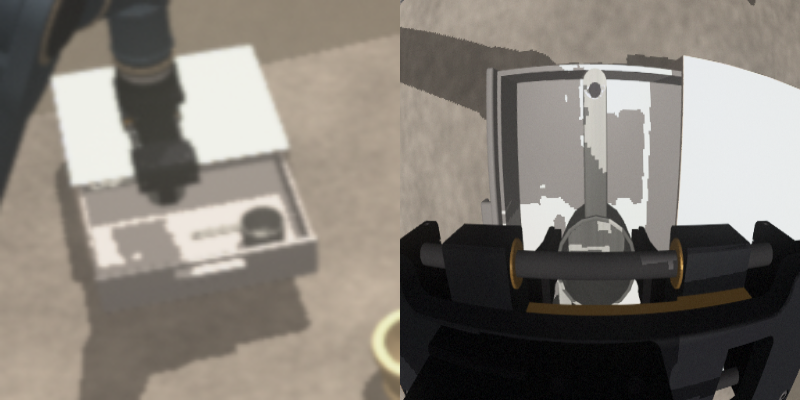

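The cup is level, with its handle parallel to the drawer. The handle tip (595,70) looks close to the side wall (595,66), so I'll check the gap.

```bash
python3 - <<'E'
from h import *
P=wpose()
for n,u,v,z in [('tip',595,70,.204),('wall outer',595,64,.129),('wall inner',595,73,.129),('front in',516,180,.139),('unit edge',682,180,.148)]:print(n,np.round(wp2w(P,(u-400)*1.28,v*.96,z)*1000))
E
```

```text
tip [335. 400. 204.]
wall outer [318. 401. 129.]
wall inner [324. 400. 129.]
front in [390. 321. 139.]
unit edge [401. 472. 148.]
```

>>> servo_tool(series=[[[0,2,8,0,0],[0,2,8,-30,0],[0,2,8,-60,0],[0,2,8,-80,0],[0,2,8,-87,0],[0,2,8,-87,0],[0,2,8,-87,0],[62,2,8,-87,0]]])

```text
time_s: 35.6
tool_pos: [0.4295, 0.3999, 0.0935]
tcp_rot: [179.9, 0.1, 175.1]
ft_force: [0.6, -0.9, 0.3]
width: 0.0572
```

>>> servo_tool(series=[[[62,0,0,0,0],[62,0,0,0,0],[62,0,0,0,0],[62,0,0,15,0],[62,0,0,60,0],[62,0,0,110,0],[62,0,0,160,0],[62,20,-60,180,0]]])

```text
time_s: 36.6
tool_pos: [0.4459, 0.3485, 0.2766]
tcp_rot: [179.5, 0.2, 175.7]
ft_force: [1.1, -0.2, -0.2]
width: 0.0621
```

>>> servo_tool(series=[[[62,20,-50,0,0],[62,40,-105,0,0],[62,60,-160,0,0],[62,80,-215,0,0],[62,85,-270,0,0],[62,85,-330,0,0],[62,85,-380,0,0],[62,85,-400,0,0]]])

```text
time_s: 37.6
tool_pos: [0.5328, -0.0609, 0.2721]
tcp_rot: [-179.9, 0.0, 174.8]
ft_force: [0.6, 0.5, -0.3]
width: 0.0619
```

>>> servo_tool(series=[[[62,0,-50,0,0],[62,0,-105,0,0],[62,0,-160,0,0],[62,0,-220,0,0],[62,0,-270,0,0],[62,0,-300,0,0],[62,0,-300,0,0],[62,0,-300,0,0]]])

```text
time_s: 38.6
tool_pos: [0.5334, -0.3555, 0.2721]
tcp_rot: [179.9, 0.0, 175.2]
ft_force: [0.2, 0.3, 0.7]
width: 0.0617
```

```bash
python3 - <<'E'
from h import *
print(r.read_state()['time_s'])
s=snap('side','s10');t=snap('top','t10')
c=np.hstack([cv2.resize(s[30:300,140:390],(400,432)),cv2.resize(t[130:290,100:380],(700,400))[:, :400]*0+0 if 0 else cv2.resize(t[130:290,100:370],(400,237))[:237]]) if 0 else None
A=cv2.resize(s[30:300,140:390],(400,432));B=cv2.resize(t[130:290,110:360],(400,256));B=np.vstack([B,np.zeros((176,400,3),np.uint8)])
cv2.imwrite('pics/m10.png',np.hstack([A,B])[:,:,::-1])
E
```

```text
38.6
```

View pics/m10.png

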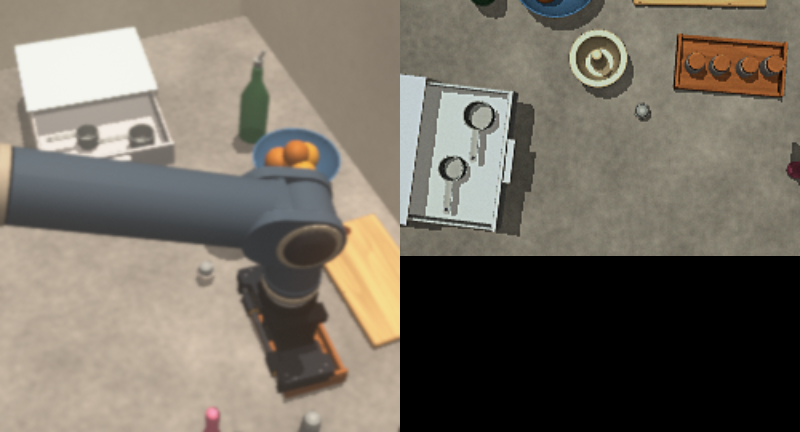

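Everything is in place. Both cups are upright in the drawer ((480,116) and (453,168) in the top view), the pestle is in the mortar (600,60), and four jars stand in the tray. The arm is clear, so I'm handing in.

```bash
python3 -c "
from h import *
print(order.close_job())"
```

```text
the job is handed in; nothing more can be done
None
```

All five things are put away and the job is handed in at about 39 s of the 138 s allowed. The pestle went head down into its mortar, the two loose jars into the tray, and both cups upright into the drawer, handles along its width.

The last top picture showed all four jars standing, the pestle inside the mortar and both cups upright inside the drawer. The gripper was open and clear above the tray, and force readings in every move stayed around 5 N or less. In that final side picture the arm hid the mortar and tray, so those rest on the top view alone; an earlier side view had shown the four jars standing.

- **Camera disagreement:** the top and side cameras differed by 5–8 mm in y for the loose jars and cups, and by about 25 mm at one corner of the drawer front. I averaged the jars and rechecked the cups and drawer with closer views.
- **Discarded measurement:** the first wrist picture was taken while the arm was still settling, so I repeated it.

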